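# Set the coffee mill and clear it with one turn

## Robot

A 7-joint arm with a two-finger parallel gripper is mounted at the origin on the work surface. World frame = base frame: x ahead of the robot, y to its left, z up, the work surface at z = 0. Lengths are in mm, angles in degrees, forces in N, time in s.
With the tool pointing down it reaches from about 375 to 925 mm from the base axis. Payload 3.1 kg.
Tool frame: the origin (TCP) lies between the finger pads; the fingertips stand env.tip_reach ahead of it and the grasp point (between the pads) lies 8 mm behind it (env.tip_reach is the distance from the TCP to the fingertips, in mm); z points along the fingers, y is the line along which they close (so a half turn about z gives the same grasp; the last joint's range is limited). The gripper opens to 85 mm and grips with 20 to 120 N. Pads are 22 mm wide; open, the fingers measure 114 mm over their backs; the gripper's body (76 mm by 85 mm) begins 54 mm behind the grasp point. The pads swing forward as they close: fully open they stand 13 mm farther back than shut.
Start: joints at [59.255, 21.939, 2.515, 91.553, -1.026, 66.532, -2.859], TCP at [276.173, -588.414, 242.269] pointing down, gripper open.
Joint ranges: [-149.38, 149.38], [-23.57, 123.04], [-84.95, 90], [0, 143.3], [-89.99, 269.99], [3.08, 112.72], [-163.45, 163.45]. Speed limits (degrees/s): [159.86, 159.86, 180, 180, 180, 180, 180].

## Interface

Orientations are given as a 3x3 rotation matrix whose columns are the frame's x, y, z axes.
In Python, from cell import env gives the robot as it stands.
- The arm moves only by the shell command python3 -m crank 'ROWS' [FORCE]. ROWS is JSON, a list of rows, each an object of numbers: "jaw": the closure, from -1 (fully open) to 1 (shut); "x", "y", "z": the shift along the tool's x, y, z scaled (see below); "spin": the turn about the tool's z scaled (see below). In form: [{"jaw": .., "x": .., "y": .., "z": .., "spin": ..}, ...]. A call has exactly 8 rows; each row shifts and turns the commanded pose from where the row before left it, along the tool's axes as they then stand; what a row does not reach is not made up. The controller multiplies each number of a shift by 30 mm and each number of a turn by 8 degrees. A row lasts 1/10 s, in which the tool goes at most 50 mm and 8.59 degrees, less where a joint would pass 70% of its speed; a pose out of reach is approached as far as the arm can. A call with a number of a shift or a turn outside -1 to 1 is refused whole. A call with a gripper value outside its range is refused whole. The fingers move at their own pace and stop on an object; FORCE is the grip in N (left out, the last holds). Time passes only in rows, so rows that do not move let the fingers close, or fill a call up. It gives the time, the measured TCP pose, the force, the opening and the grip force at its end, in the units of the state.
- env.read_state(): the state, without advancing time (a new reading comes with each control period).
- env.camera(name): name is "scene" or "top"; returns a dict with "pixels" (480x640x3 uint8, red, green, blue), "depth" (480x640 float32, mm along the optical axis (not along the pixel's ray), 0 where there is no reading), "fov_y" (degrees; the focal length in pixels is half the picture's height over the tangent of half this angle, whatever the lens; pixels are square), "cx", "cy" (the principal point, pixels), "R" (3x3) and "t" (3): a world point X has camera coordinates R X + t. Camera axes: x right, y down, z forward; pixel columns grow to the right and rows downward; lengths in mm; the calibration is good to about 2 mm. A picture is of the moment at which its call begins.
- env.close_job(): hands the job in; it is judged then, once.
Trained networks look in the newest picture that a camera, given by its name, has taken for a name from the list of things; names that differ only in an ending like _2 or _b are one class to them, and where a whole thing is asked for, a point or a joint stands for the part that bears it (a point fixed in the world has none). Each returns a list of dicts, best first, with "p" (0 to 1); they miss things now and then, are a little off and sometimes report something else, mostly with a low value. They report only what shows in the picture. A call takes as long as a camera call.
- env.look_for(camera, label): "point" ([row, column] in pixels, amid what is visible of it).
- env.cut_out(camera, label): "pixels" (480x640 bool, what is visible of it) and "point" ([row, column] in pixels, amid what is visible of it).
- env.landmark_of(camera, label): "point" ([row, column] in pixels: a listed point, or the origin of a listed thing).
The state is a dict: "t": time; "q": joint angles; "joint_velocities": joint speeds; "joint_torque": joint torques, N m; "tool_pos": TCP position; "tool_rot": TCP orientation; "ft_force": force on the tool from outside, world axes, zero at the start; "ft_torque": the same for the moment, N m; "width": opening from 0.0 (shut) to 1.0 (fully open); "finger_force": force on a finger pad.
Only numpy, scipy, OpenCV 4.12 (cv2) and the standard library are available. Lean on these libraries where they do the work, as an engineer would, in place of code of your own. Each camera call takes 0.05 s, during which the arm holds its last target. There are 200 camera calls.

## Task

Before the waffles are served, set the coffee mill: turn its black knob until the pointer on the white scale lines up with the diamond-shaped marker (not the round one). Then give the crank one full turn clockwise (seen from above) to clear the burrs, leaving its handle where it stood before, and let go. Leave the waffle iron, butter dish, ladle and pitcher where they are.

Things in the scene. Friction and masses are not known exactly. Their poses are not given: they have to be found in the camera images.
- mill: coffee mill, fixed: dark wooden box 166 x 306 x 70 mm (x, y, z), origin under its centre, x away from the robot at yaw 0. Its -y half carries an aluminium burr tower (radius 50, top at z 122 mm) with the crank; its +y half an aluminium head (x -76 to 85, y 16 to 148, top at z 110 mm) with the black knob and, along its +x edge, the white scale with pointer and two markers
- crank_axis (a point): point on the crank's upright turning axis, in the mill's frame at (0, -85, 160) mm; 160 mm is the height of the middle of the handle
- crank_handle (a point): middle of the crank's handle: an upright wooden grip 26 mm in diameter, from 133 to 182 mm above the slab, 70 mm out from the crank's axis. The grip spins freely on its own pin, so it can be held at a fixed tool yaw while it is carried around. The flat crank arm under it tops out at 133 mm
- crank (a joint): angle of the crank, rad; 0 with the handle pointing to the mill's -y, growing clockwise seen from above; turns from -2.2 (a stop against turning far backwards) to 9.2. Light friction, about 0.08 N m; it stays where it is left
- grind_knob (a point): on the axis of the black setting knob, at a good height to grip (143 mm above the slab): a round upright knob 40 mm in diameter, from 123 to 153 mm above the slab, at (-30, 80) mm in the mill's frame, turning about the vertical; it can be gripped from any yaw
- grind (a joint): angle of the black knob, rad; grows clockwise seen from above, from -3.5 to 3.5. Friction about 0.04 N m; it stays where it is left. Geared to the pointer: each rad clockwise moves the pointer 12 mm towards the mill's -y (towards the crank), anticlockwise towards +y
- pointer_tip (a point): tip of the thin dark steel pointer (4 mm wide, points to the mill's +x, top 117 mm above the slab), which slides along the mill's y over the white scale as the knob is turned
- diamond_point (a point): the corner, facing the pointer, of the diamond-shaped steel marker (15 mm square turned 45 degrees, 6 mm high) fixed on the scale at the far side of the pointer; axes parallel to the mill's. Pointer and marker line up when they have the same y in the mill's frame
- round_mark: the other marker, a smaller round steel stud 10 mm in diameter and 6 mm high, on the scale at the other side; origin at its edge nearest the pointer. Not the one wanted
- waffle_iron: cast aluminium waffle iron, 200 x 240 mm and 88 mm high, with a handle standing out 195 mm from its centre to its own -x; origin under its centre. Leave alone
- butter_dish: white ceramic butter dish with its lid on, 90 x 180 mm, 79 mm high, origin under its centre. Leave alone
- ladle: copper-coloured steel ladle, bowl 84 mm wide and 36 mm high, handle lying 240 mm to its own -y, origin under the bowl. Leave alone
- pitcher: glass pitcher, 104 mm wide (handle to its own -y reaching 85 mm), 170 mm high, origin under its centre. Leave alone

How it is judged:
By the outcome, as a careful person would: the job done as asked, in the order asked, and still so for the second after the job is handed in, with the robot touching nothing.
It also fails if it takes over 72 s, if anything falls off the work surface, if the arm or the gripper's body presses on something with over 40 N, if the wrist force passes 120 N, or if a joint passes its speed limit or range.

## Working session

There is one attempt and no reset: what is moved stays moved. The work goes in short steps, Python scripts to look and compute and a shell command to move; the robot and the scene stay as the last step left them, time stands still between calls to the robot, and variables do not carry over. Pictures are saved under pics/ and viewed, at most 10 in all, crops included, and the job is handed in when it is done.

```bash
mkdir -p pics; cat > h.py <<'E'
import numpy as np, cv2
from cell import env
def ray(c,p):
    f=240/np.tan(np.radians(c["fov_y"]/2)); R=np.array(c["R"]); t=np.array(c["t"])
    d=R.T@np.array([(p[1]-c["cx"])/f,(p[0]-c["cy"])/f,1]); return -R.T@t,d
def at_z(c,p,z):
    o,d=ray(c,p); return o+d*(z-o[2])/d[2]
def at_d(c,p):
    r,k=int(round(p[0])),int(round(p[1])); w=c["depth"][max(0,r-1):r+2,max(0,k-1):k+2]; w=w[w>0]
    o,d=ray(c,p); return o+d*np.median(w) if len(w) else None
def save(c,n): cv2.imwrite("pics/"+n,cv2.cvtColor(c["pixels"],cv2.COLOR_RGB2BGR))
E
python3 - <<'E'
from h import *
np.set_printoptions(precision=1,suppress=True)
H=dict(crank_axis=160,crank_handle=160,grind_knob=143,pointer_tip=117,diamond_point=117,round_mark=117,mill=0)
for n in("top","scene"):
    c=env.camera(n); save(c,n+"0.png"); print(n,c["t"],c["fov_y"])
    for k,z in H.items():
        for r in env.landmark_of(n,k)[:2]: print(k,r["p"],np.array(r["point"]),at_z(c,r["point"],z),at_d(c,r["point"]))
s=env.read_state(); print(s["t"],s["tool_pos"],s["tool_rot"],env.tip_reach,s["width"])
E
```

```text
top [   7.5  654.3 1541.5] 43.594636452175976
crank_axis 0.87 [270.4 355. ] [580.2 -67.3 160. ] [580.7 -68.8 134.7]
crank_handle 0.57 [257. 384.] [ 612.2 -136.   160. ] [ 611.3 -133.6  182.2]
grind_knob 0.57 [291.6 289.2] [529.5  88.8 143. ] [529.7  88.2 155. ]
grind_knob 0.5 [242.6 153. ] [645.5 415.7 143. ] [649.2 432.   84. ]
pointer_tip 0.73 [191.6 346.1] [774.4 -48.1 117. ] [791.3 -53.2   4.2]
pointer_tip 0.57 [255.8 282.8] [616.  106.2 117. ] [616.2 106.6 111.6]
diamond_point 0.4 [258.7 273.8] [608.8 128.1 117. ] [609.1 128.6 110.6]
mill 0.65 [258.4 274.3] [614.  135.5   0. ] [609.8 127.4 110.7]
mill 0.62 [277.1 321.2] [565.2  11.9   0. ] [564.7  12.2  71.3]
scene [-275.8 -274.8 2176.8] 42.521232904660025
0.8 [ 276.2 -588.4  242.3] [[ 0.9  0.4  0. ]
 [ 0.4 -0.9 -0. ]
 [ 0.   0.  -1. ]] 11.0 0.997393167098118
```

```bash
python3 - <<'E'
import cv2
a=cv2.imread("pics/top0.png"); cv2.imwrite("pics/topc.png",cv2.resize(a[210:330,235:435],None,fx=4,fy=4,interpolation=cv2.INTER_CUBIC))
E
```

```text
(no output)
```

View pics/top0.png

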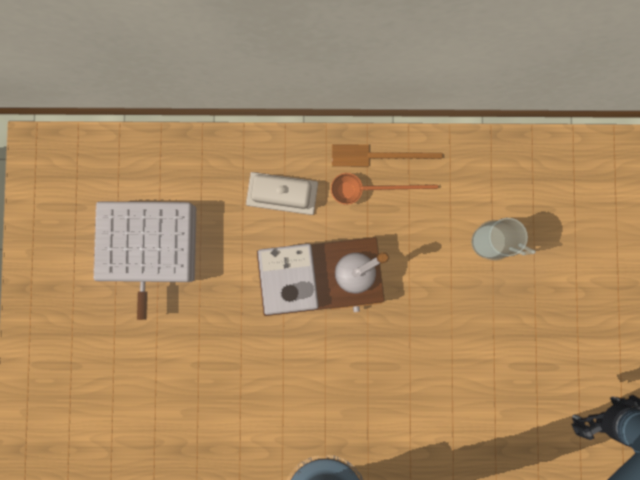

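View pics/topc.png

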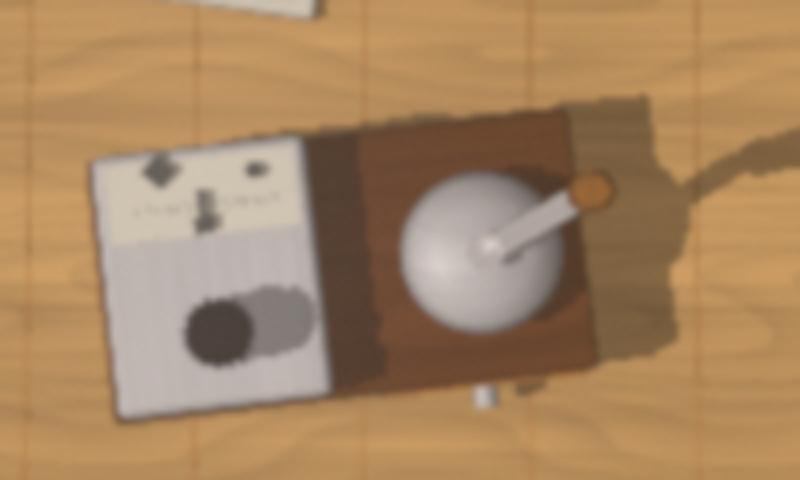

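View pics/scene0.png

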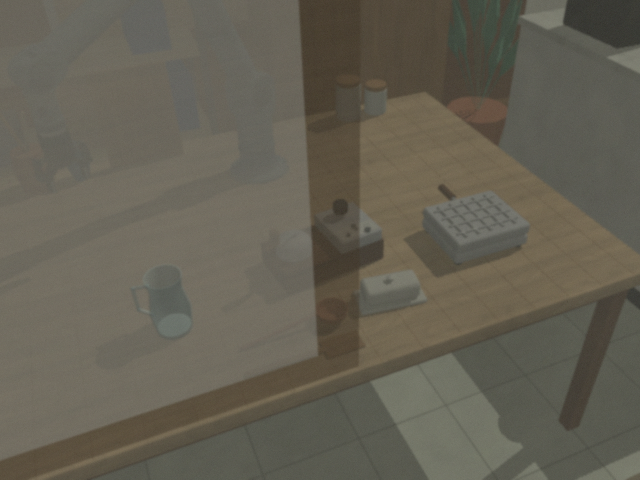

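The top view shows the mill with its head on the left. The diamond is at about (col 275, row 252), the round stud at (299, 252), the pointer at (286, 258), the knob at (290, 292) and the crank handle at (383, 257). The network's mill origin is confirmed, but some of its pointer guesses are wrong: (346, 192) is the ladle. Next I'll fit the mill pose and rectify the scale.

```bash
cat >> h.py <<'E'
def proj(c,X):
    f=240/np.tan(np.radians(c["fov_y"]/2)); X=np.array(c["R"])@np.asarray(X,float).T+np.array(c["t"])[:,None]
    return np.c_[f*X[0]/X[2]+c["cx"],f*X[1]/X[2]+c["cy"]]   # col,row
def M(p,m):  # mill pose p=(x,y,yaw) mill->world
    m=np.atleast_2d(np.asarray(m,float)); a=p[2]; R=np.array([[np.cos(a),-np.sin(a)],[np.sin(a),np.cos(a)]])
    return np.c_[m[:,:2]@R.T+p[:2],m[:,2]]
def rect(c,p,z,x0,x1,y0,y1,s):  # mill-frame picture: up=+x, right=-y, s px/mm
    q=proj(c,M(p,[[x1,y1,z],[x1,y0,z],[x0,y0,z],[x0,y1,z]])).astype(np.float32)
    W,H=int((y1-y0)*s),int((x1-x0)*s)
    T=cv2.getPerspectiveTransform(q,np.float32([[0,0],[W,0],[W,H],[0,H]]))
    return cv2.warpPerspective(cv2.cvtColor(c["pixels"],cv2.COLOR_RGB2BGR),T,(W,H),flags=cv2.INTER_CUBIC)
E
python3 - <<'E'
from h import *
from scipy.optimize import least_squares
np.set_printoptions(precision=2,suppress=True)
c=env.camera("top")
mm=[[85,148,110],[85,16,110],[-76,16,110],[-76,148,110],[0,-85,135],[-30,80,153]]
px=np.array([[95,160],[300,135],[330,392],[118,420],[490,246],[219,333]])/4.+[235,210]
def f(p): return (proj(c,M(p,mm))-px).ravel()
r=least_squares(f,[565,12,0.1],x_scale=[1,1,.01]); p=r.x; print(p,np.degrees(p[2]),r.fun.reshape(-1,2))
np.save("p.npy",p)
im=rect(c,p,116,-80,90,10,152,5); im=im[:]
cv2.imwrite("pics/rect.png",cv2.resize(im,None,fx=.7,fy=.7))
print("knob",M(p,[-30,80,143]),"axis",M(p,[0,-85,160]))
for n in["crank_handle"]:
    for l in env.cut_out("top","crank_handle")[:2]: print(l["p"],l["point"],l["pixels"].sum())
h=at_z(c,[210+188/4.,235+593/4.],182);print("handle",h,np.linalg.norm(h[:2]-M(p,[0,-85,160])[0,:2]))
s=env.read_state();print(s["tool_rot"])
# overlays check
E
```

```text
[565.58  11.71   0.12] 7.129248550539301 [[-1.39 -0.51]
 [ 0.83 -0.74]
 [ 1.23  0.45]
 [ 0.41  0.05]
 [-0.9   0.8 ]
 [-0.16 -0.06]]
knob [[525.88  87.37 143.  ]] axis [[576.13 -72.63 160.  ]]
0.6 [244.8, 144.1] 8197
0.55 [261.6, 372.8] 294
handle [ 611.26 -131.84  182.  ] 68.84743896686054
[[ 0.91  0.42  0.  ]
 [ 0.42 -0.91 -0.  ]
 [ 0.    0.   -1.  ]]
```

View pics/rect.png

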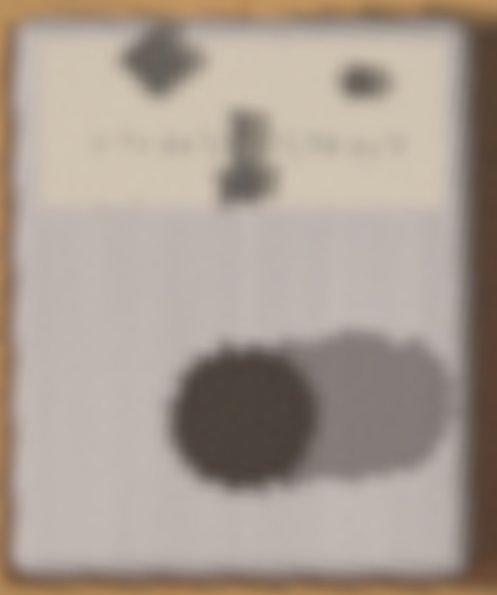

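```bash
R='{"jaw":-1,"x":1,"y":-1,"z":0,"spin":0}'; python3 -m crank '[{"jaw":-1,"x":1,"y":-1,"z":0,"spin":0},{"jaw":-1,"x":1,"y":-1,"z":0,"spin":0},{"jaw":-1,"x":1,"y":-1,"z":0,"spin":0},{"jaw":-1,"x":1,"y":-1,"z":0,"spin":0},{"jaw":-1,"x":1,"y":-1,"z":0,"spin":0},{"jaw":-1,"x":1,"y":-1,"z":0,"spin":0},{"jaw":-1,"x":1,"y":-1,"z":0,"spin":0},{"jaw":-1,"x":1,"y":-1,"z":0,"spin":0}]' 25
python3 - <<'E'
from h import *
np.set_printoptions(precision=2,suppress=True)
c=env.camera("top"); p=np.load("p.npy")
# knob top & handle top centroid from depth
f=240/np.tan(np.radians(c["fov_y"]/2)); v,u=np.mgrid[:480,:640]; d=c["depth"]
P=np.stack([(u-c["cx"])/f*d,(v-c["cy"])/f*d,d],-1); W=(P-np.array(c["t"]))@np.array(c["R"])
for n,m,z0,z1 in(("knob",[-30,80,153],146,170),("handle",None,165,200)):
    q=M(p,m)[0] if m else np.array([611,-132,182])
    k=(np.hypot(W[...,0]-q[0],W[...,1]-q[1])<28)&(W[...,2]>z0)&(W[...,2]<z1)&(d>0)
    print(n,k.sum(),W[k].mean(0),np.ptp(W[k],axis=0))
print(env.read_state()["q"])
E
```

```text
t: 1.7
tool_pos: [391.9, -267.6, 242.7]
tool_rot: [[0.905, 0.425, 0.001], [0.425, -0.905, -0.001], [0.0, 0.001, -1.0]]
ft_force: [-0.3, -0.7, 0.3]
width: 1.003
finger_force: 0.0
knob 226 [527.24  87.7  154.01] [40.1  40.23 17.48]
handle 96 [ 611.34 -131.69  180.85] [23.59 23.89 24.77]
[ 38.82   3.15 -10.69 114.64   0.33  62.29 -36.25]
```

```bash
python3 -m crank '[{"jaw":-1,"x":1,"y":-1,"z":0,"spin":0},{"jaw":-1,"x":1,"y":-1,"z":0,"spin":0},{"jaw":-1,"x":1,"y":-1,"z":0,"spin":0},{"jaw":-1,"x":1,"y":-1,"z":0,"spin":0},{"jaw":-1,"x":1,"y":-1,"z":0,"spin":0},{"jaw":-1,"x":1,"y":-1,"z":0,"spin":0},{"jaw":-1,"x":1,"y":-1,"z":0,"spin":0},{"jaw":-1,"x":0.9,"y":-0.7,"z":0,"spin":0}]' 25
python3 - <<'E'
from h import *
s=env.read_state(); print(s["q"]); R=np.array(s["tool_rot"]); print(R.T@(np.array([527,87.7,136])-s["tool_pos"])/30)
E
```

```text
t: 2.55
tool_pos: [508.2, 43.4, 242.7]
tool_rot: [[0.904, 0.427, 0.001], [0.427, -0.904, 0.001], [0.001, -0.0, -1.0]]
ft_force: [1.1, -0.6, -0.5]
width: 0.997
finger_force: 0.0
[ 16.66721392   8.64120846 -28.22459537 109.39521127   4.54891056
  62.99542054 -78.07252827]
[ 1.19309261 -1.0659161   3.55889307]
```

```bash
python3 -m crank '[{"jaw":-1,"x":0.6,"y":-0.5,"z":0,"spin":0},{"jaw":-1,"x":0.6,"y":-0.57,"z":0.3,"spin":0},{"jaw":-1,"x":0,"y":0,"z":0.8,"spin":0},{"jaw":-1,"x":0,"y":0,"z":0.8,"spin":0},{"jaw":-1,"x":0,"y":0,"z":0.8,"spin":0},{"jaw":-1,"x":0,"y":0,"z":0.8,"spin":0},{"jaw":-1,"x":0,"y":0,"z":0,"spin":0},{"jaw":-1,"x":0,"y":0,"z":0,"spin":0}]' 25
python3 - <<'E'
from h import *
s=env.read_state(); print(s["q"]); R=np.array(s["tool_rot"]); print(R.T@(np.array([527,87.7,136])-s["tool_pos"])/30)
E
```

```text
t: 3.35
tool_pos: [526.8, 84.8, 137.4]
tool_rot: [[0.905, 0.425, -0.001], [0.425, -0.905, 0.0], [-0.001, -0.0, -1.0]]
ft_force: [0.6, -0.1, -0.2]
width: 1.002
finger_force: 0.0
[ 11.066932    19.11043439 -28.27878653 111.56576072  11.32485682
  52.04968807 -87.77428702]
[ 0.04692945 -0.08495152  0.04559969]
```

```bash
python3 -m crank '[{"jaw":-1,"x":0.05,"y":-0.08,"z":0.03,"spin":0},{"jaw":1,"x":0,"y":0,"z":0,"spin":0},{"jaw":1,"x":0,"y":0,"z":0,"spin":0},{"jaw":1,"x":0,"y":0,"z":0,"spin":0},{"jaw":1,"x":0,"y":0,"z":0,"spin":0},{"jaw":1,"x":0,"y":0,"z":0,"spin":0},{"jaw":1,"x":0,"y":0,"z":0,"spin":0},{"jaw":1,"x":0,"y":0,"z":0,"spin":0}]' 30
python3 - <<'E'
from h import *
c=env.camera("top"); p=np.load("p.npy"); save(c,"grip.png")
cv2.imwrite("pics/gripc.png",cv2.resize(c["pixels"][200:320,225:425,::-1],None,fx=3,fy=3,interpolation=cv2.INTER_CUBIC))
E
```

```text
t: 4.15
tool_pos: [527.5, 87.9, 137.2]
tool_rot: [[0.905, 0.425, 0.001], [0.425, -0.905, -0.0], [0.001, 0.0, -1.0]]
ft_force: [-1.3, 0.0, 6.0]
width: 0.461
finger_force: 30.2
```

View pics/gripc.png

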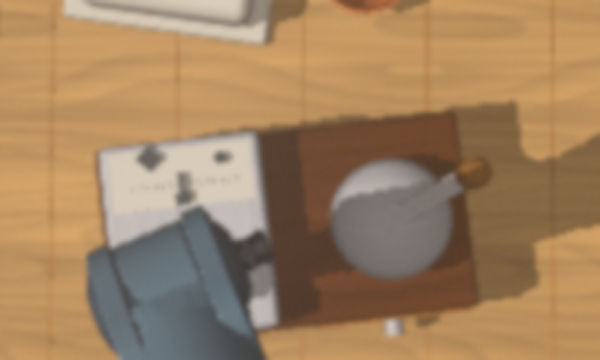

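The knob is gripped (opening about 39 mm), and the scale with pointer, diamond and stud stays in view. I'll turn it about 112° anticlockwise and then measure.

```bash
python3 -m crank '[{"jaw":1,"x":0,"y":0,"z":0,"spin":-0.9},{"jaw":1,"x":0,"y":0,"z":0,"spin":-0.9},{"jaw":1,"x":0,"y":0,"z":0,"spin":-0.9},{"jaw":1,"x":0,"y":0,"z":0,"spin":-0.9},{"jaw":1,"x":0,"y":0,"z":0,"spin":-0.9},{"jaw":1,"x":0,"y":0,"z":0,"spin":-0.9},{"jaw":1,"x":0,"y":0,"z":0,"spin":-0.9},{"jaw":1,"x":0,"y":0,"z":0,"spin":-0.9}]' 30
python3 -m crank '[{"jaw":1,"x":0,"y":0,"z":0,"spin":-0.9},{"jaw":1,"x":0,"y":0,"z":0,"spin":-0.9},{"jaw":1,"x":0,"y":0,"z":0,"spin":-0.9},{"jaw":1,"x":0,"y":0,"z":0,"spin":-0.9},{"jaw":1,"x":0,"y":0,"z":0,"spin":-0.9},{"jaw":1,"x":0,"y":0,"z":0,"spin":-0.9},{"jaw":1,"x":0,"y":0,"z":0,"spin":0},{"jaw":1,"x":0,"y":0,"z":0,"spin":0}]' 30
cat >> h.py <<'E'
def scale(name):
    c=env.camera("top"); p=np.load("p.npy"); s=5
    im=rect(c,p,116,35,90,10,152,s); cv2.imwrite("pics/"+name,im)
    g=cv2.cvtColor(im,cv2.COLOR_BGR2GRAY); b=(g<140).astype(np.uint8)
    n,_,st,ce=cv2.connectedComponentsWithStats(b)
    for i in range(1,n):
        if st[i,4]>300: print("blob y %.1f x %.1f area %.0f"%(152-ce[i,0]/s,90-ce[i,1]/s,st[i,4]/s/s), st[i,:4]/s)
    for x in range(40,88,3):   # dark-run weighted centre per mill x row, minus scale white
        r=np.clip(150-g[int((90-x)*s)].astype(float),0,None)[5*s:-14*s]
        if r.sum()>50: print(x, "c %.1f w %.1f"%(152-5-(r*np.arange(r.size)).sum()/r.sum()/s,(r>0).sum()/s),end="; ")
E
python3 - <<'E'
from h import *
scale("s1.png"); s=env.read_state(); print(s["tool_rot"],s["tool_pos"],s["q"][6])
E
```

```text
t: 5.0
tool_pos: [527.2, 88.2, 137.2]
tool_rot: [[0.121, 0.993, 0.0], [0.993, -0.121, 0.0], [0.0, 0.0, -1.0]]
ft_force: [-3.1, -0.6, 6.7]
width: 0.456
finger_force: 30.4
t: 5.8
tool_pos: [526.9, 88.1, 137.2]
tool_rot: [[-0.587, 0.809, -0.001], [0.809, 0.587, -0.0], [0.0, -0.001, -1.0]]
ft_force: [-3.4, -0.5, 7.1]
width: 0.456
finger_force: 30.6
blob y 21.2 x 67.7 area 708 [87.4  0.6 54.6 54.4]
blob y 106.2 x 74.3 area 266 [36.   4.2 19.6 22.2]
blob y 150.2 x 58.8 area 143 [ 0.  7.  4. 48.]
blob y 48.6 x 66.6 area 60 [98.4 19.6 10.6  7.6]
blob y 104.1 x 43.0 area 179 [35.4 33.2 19.8 21.8]
40 c 103.6 w 12.8; 43 c 103.2 w 8.6; 46 c 103.2 w 7.2; 49 c 103.3 w 7.2; 52 c 103.2 w 7.0; 55 c 103.2 w 6.4; 64 c 61.7 w 15.0; 67 c 76.9 w 23.6; 70 c 100.7 w 25.0; 73 c 106.7 w 21.2; 76 c 106.9 w 17.4; 79 c 106.3 w 12.6; 82 c 105.2 w 11.8; 85 c 54.2 w 79.6; [[-5.87189950e-01  8.09448945e-01 -6.06749426e-04]
 [ 8.09449163e-01  5.87189895e-01 -2.83770463e-04]
 [ 1.26579430e-04 -6.57759979e-04 -9.99999776e-01]] [526.95328563  88.09031652 137.19326227] 4.858417282037174
```

View pics/s1.png

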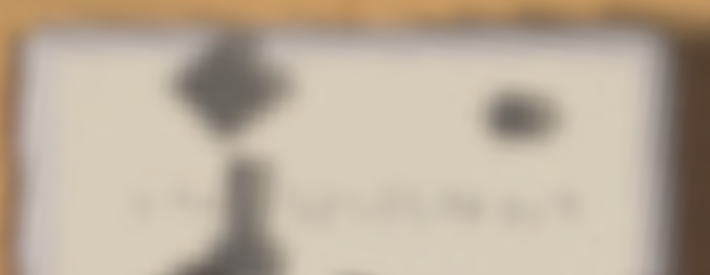

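```bash
python3 - <<'E'
import cv2,numpy as np
g=cv2.cvtColor(cv2.imread("pics/s1.png"),cv2.COLOR_BGR2GRAY).astype(int)
print("y    ",[round(152-(k/5.),0) for k in range(160,305,5)])
for x in(80,77,74,71,68,66,64,56,54,52,50): print(x,g[(90-x)*5,160:305:5])
E
```

```text
y     [120.0, 119.0, 118.0, 117.0, 116.0, 115.0, 114.0, 113.0, 112.0, 111.0, 110.0, 109.0, 108.0, 107.0, 106.0, 105.0, 104.0, 103.0, 102.0, 101.0, 100.0, 99.0, 98.0, 97.0, 96.0, 95.0, 94.0, 93.0, 92.0]
80 [187 186 186 184 181 177 169 162 151 140 131 120 115 111 110 113 117 121
 129 138 149 162 170 179 183 184 185 185 186]
77 [199 195 190 180 170 160 145 135 122 115 109 103 102 102 103 106 109 113
 121 128 138 146 155 165 171 178 186 191 196]
74 [193 184 174 157 142 126 115 109 102 101 100  99  99  99 100 101 101 103
 106 110 117 123 130 139 147 159 170 181 191]
71 [195 189 178 164 150 133 123 112 105 102 100 100 100 100 100 100 100 101
 103 106 113 120 131 140 151 163 172 183 192]
68 [203 202 197 192 184 172 162 146 134 123 112 107 103 102 104 106 110 117
 122 131 141 150 163 172 182 190 194 200 202]
66 [205 205 204 202 199 193 186 173 162 146 132 123 113 111 112 116 124 135
 145 157 168 177 187 193 199 202 203 205 205]
64 [205 206 206 206 204 202 198 191 184 170 157 147 137 134 135 141 152 162
 172 184 191 197 201 203 205 205 205 205 205]
56 [204 204 204 205 204 204 205 205 205 205 202 194 185 167 150 136 130 132
 136 144 153 163 171 183 192 200 204 204 205]
54 [204 204 203 202 202 202 203 204 204 204 198 191 180 161 143 128 122 124
 128 135 146 155 166 179 189 198 201 202 203]
52 [203 202 201 199 197 197 199 201 201 201 195 189 177 159 142 127 121 123
 127 134 146 155 167 179 189 196 197 198 200]
50 [202 201 199 197 195 194 196 196 196 193 188 184 172 156 140 126 121 121
 125 134 146 155 170 181 191 196 196 196 196]
```

The pointer (about y 103.2) is 3.0 mm short of the diamond (about 106.2), so it needs another 14.3° anticlockwise.

```bash
python3 -m crank '[{"jaw":1,"x":0,"y":0,"z":0,"spin":-0.6},{"jaw":1,"x":0,"y":0,"z":0,"spin":-0.6},{"jaw":1,"x":0,"y":0,"z":0,"spin":-0.6},{"jaw":1,"x":0,"y":0,"z":0,"spin":0},{"jaw":1,"x":0,"y":0,"z":0,"spin":0},{"jaw":-1,"x":0,"y":0,"z":0,"spin":0},{"jaw":-1,"x":0,"y":0,"z":0,"spin":0},{"jaw":-1,"x":0,"y":0,"z":0,"spin":0}]' 30
python3 -m crank '[{"jaw":-1,"x":0,"y":0,"z":0,"spin":0},{"jaw":-1,"x":0,"y":0,"z":0,"spin":0},{"jaw":-1,"x":0,"y":0,"z":-0.8,"spin":0},{"jaw":-1,"x":0,"y":0,"z":-0.8,"spin":0},{"jaw":-1,"x":0,"y":0,"z":-0.8,"spin":0},{"jaw":-1,"x":0,"y":0,"z":-0.8,"spin":0},{"jaw":-1,"x":0.9,"y":-0.9,"z":0,"spin":0},{"jaw":-1,"x":0.9,"y":-0.9,"z":0,"spin":0}]' 30
python3 - <<'E'
from h import *
scale("s2.png"); s=env.read_state(); print(s["tool_rot"],s["tool_pos"],s["q"][6])
g=cv2.cvtColor(cv2.imread("pics/s2.png"),cv2.COLOR_BGR2GRAY).astype(int)
for x in(74,71,68,66,64,62,60,58,56,54,52,50): print(x,g[(90-x)*5,160:305:5])
E
```

```text
t: 6.65
tool_pos: [527.0, 87.5, 135.9]
tool_rot: [[-0.77, 0.638, -0.0], [0.638, 0.77, 0.0], [0.0, -0.0, -1.0]]
ft_force: [-0.1, 0.0, -0.0]
width: 0.947
finger_force: 0.0
t: 7.45
tool_pos: [451.6, 81.5, 233.3]
tool_rot: [[-0.77, 0.638, 0.002], [0.638, 0.77, 0.002], [0.0, 0.003, -1.0]]
ft_force: [-0.6, -0.6, 0.5]
width: 1.001
finger_force: 0.0
blob y 21.2 x 67.8 area 708 [87.   0.6 55.  54.4]
blob y 106.2 x 74.3 area 267 [36.   4.2 19.6 22.2]
blob y 150.2 x 58.9 area 143 [ 0.  7.  4. 48.]
blob y 48.5 x 66.6 area 60 [98.4 19.6 10.6  7.4]
blob y 106.3 x 44.1 area 174 [39.2 32.6 13.  22.4]
40 c 106.7 w 12.6; 43 c 106.5 w 9.0; 46 c 106.2 w 8.0; 49 c 106.0 w 8.8; 52 c 105.9 w 7.6; 55 c 105.9 w 7.2; 64 c 62.3 w 15.0; 67 c 77.1 w 23.6; 70 c 100.7 w 25.0; 73 c 106.7 w 21.4; 76 c 106.9 w 17.4; 79 c 106.4 w 12.6; 82 c 105.3 w 11.8; 85 c 54.9 w 81.6; [[-0.77165366  0.63596969 -0.00965325]
 [ 0.63603506  0.77163081 -0.00673023]
 [ 0.00316853 -0.01133321 -0.99993076]] [442.24358764  80.19364683 230.02057077] 30.812387404942005
74 [192 183 173 156 142 126 115 109 103 102 101 101 101 101 100 101 102 
[... 691 characters left out ...]
 201 196 190 183 176 171 168 170 173 178 183
 189 193 196 200 202 204 205 205 205 205 205]
58 [204 204 205 205 205 204 201 200 193 184 175 162 153 147 147 151 156 162
 169 176 183 192 198 202 204 204 205 205 205]
56 [204 204 205 205 204 203 200 197 187 178 164 146 134 126 127 131 137 145
 155 165 176 187 196 202 203 204 204 204 205]
54 [204 203 203 201 201 199 198 195 185 176 159 141 129 121 122 127 131 140
 150 160 174 186 195 201 202 202 202 202 203]
52 [202 201 199 197 196 195 195 193 184 175 157 140 125 117 118 122 128 138
 149 158 172 183 193 198 199 200 199 199 199]
50 [201 200 198 196 194 192 193 189 180 168 149 134 121 115 115 119 125 135
 144 155 168 179 189 195 198 199 197 196 196]
```

View pics/s2.png

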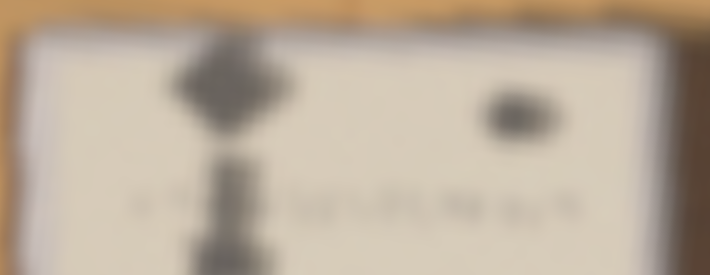

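The pointer and the diamond's corner now share the same column (both darkest at y ≈ 107), and the gripper has let go. Next is the crank: I'll spin the tool to yaw 90 so that tool x is world y and tool y is world x.

```bash
python3 -m crank '[{"jaw":-1,"x":0,"y":0,"z":0,"spin":0.9},{"jaw":-1,"x":0,"y":0,"z":0,"spin":0.9},{"jaw":-1,"x":0,"y":0,"z":0,"spin":0.9},{"jaw":-1,"x":0,"y":0,"z":0,"spin":0.9},{"jaw":-1,"x":0,"y":0,"z":0,"spin":0.9},{"jaw":-1,"x":0,"y":0,"z":0,"spin":0.9},{"jaw":-1,"x":0,"y":0,"z":0,"spin":0.9},{"jaw":-1,"x":0,"y":0,"z":0,"spin":0}]' 30
python3 - <<'E'
from h import *
s=env.read_state(); R=np.array(s["tool_rot"]); print(s["q"],np.degrees(np.arctan2(R[1,0],R[0,0])),R.T@(np.array([611.3,-131.7,230])-s["tool_pos"])/30)
c=env.camera("top"); p=np.load("p.npy")
f=240/np.tan(np.radians(c["fov_y"]/2)); v,u=np.mgrid[:480,:640]; d=c["depth"]
P=np.stack([(u-c["cx"])/f*d,(v-c["cy"])/f*d,d],-1); W=(P-np.array(c["t"]))@np.array(c["R"])
k=(np.hypot(W[...,0]-577,W[...,1]+72)<60)&(W[...,2]>78)&(W[...,2]<200)
print("tower",k.sum(),W[k].mean(0),W[k].min(0),W[k].max(0))
h=k&(W[...,2]>120)&(W[...,2]<150); print("arm/hub",h.sum(),W[h].mean(0))
cs=cv2.HoughCircles(cv2.medianBlur(cv2.cvtColor(rect(c,p,95,-75,75,-160,-10,4),cv2.COLOR_BGR2GRAY),5),cv2.HOUGH_GRADIENT,1,400,param1=80,param2=20,minRadius=170,maxRadius=230)
if cs is not None:
    x,y,r=cs[0][0]; print("circle@z95",M(p,[75-y/4,-10-x/4,95]),r/4)
E
```

```text
t: 8.3
tool_pos: [451.0, 80.8, 232.3]
tool_rot: [[0.0, 1.0, -0.0], [1.0, -0.0, -0.0], [-0.0, -0.0, -1.0]]
ft_force: [-0.5, 0.1, -0.2]
width: 1.005
finger_force: 0.0
[ 36.72277071   5.53988811 -53.50349269 115.47711685   5.08818584
  61.32188083 -19.12217834] 89.97732333693537 [-7.08110627  5.34469597  0.07823976]
tower 1342 [577.24096815 -72.48373748 117.32774226] [ 525.33181023 -127.22494066   78.01452184] [635.274378   -14.69843624 180.74606395]
arm/hub 460 [582.0845515  -79.32600761 127.73947882]
```

```bash
python3 -m crank '[{"jaw":-1,"x":-0.9,"y":0.7,"z":0,"spin":0},{"jaw":-1,"x":-0.9,"y":0.7,"z":0,"spin":0},{"jaw":-1,"x":-0.9,"y":0.7,"z":0,"spin":0},{"jaw":-1,"x":-0.9,"y":0.7,"z":0,"spin":0},{"jaw":-1,"x":-0.9,"y":0.7,"z":0,"spin":0},{"jaw":-1,"x":-0.9,"y":0.7,"z":0,"spin":0},{"jaw":-1,"x":-0.9,"y":0.7,"z":0,"spin":0},{"jaw":-1,"x":-0.8,"y":0.45,"z":0,"spin":0}]' 30
python3 -m crank '[{"jaw":-1,"x":0,"y":0,"z":0,"spin":0},{"jaw":-1,"x":0,"y":0,"z":0,"spin":0},{"jaw":-1,"x":0,"y":0,"z":0,"spin":0},{"jaw":-1,"x":0,"y":0,"z":0,"spin":0},{"jaw":-1,"x":0,"y":0,"z":0,"spin":0},{"jaw":-1,"x":0,"y":0,"z":0,"spin":0},{"jaw":-1,"x":0,"y":0,"z":0,"spin":0},{"jaw":-1,"x":0,"y":0,"z":0,"spin":0}]' 30
```

```text
t: 9.15
tool_pos: [612.6, -134.4, 231.9]
tool_rot: [[-0.001, 1.0, 0.0], [1.0, 0.001, 0.0], [0.0, 0.0, -1.0]]
ft_force: [-0.6, 0.2, -0.1]
width: 1.0
finger_force: 0.0
t: 9.95
tool_pos: [611.4, -132.4, 232.5]
tool_rot: [[0.001, 1.0, 0.0], [1.0, -0.001, -0.0], [-0.0, 0.0, -1.0]]
ft_force: [0.8, -0.3, -0.2]
width: 0.999
finger_force: 0.0
```

```bash
python3 -m crank '[{"jaw":-1,"x":0,"y":0,"z":0.65,"spin":0},{"jaw":-1,"x":0,"y":0,"z":0.65,"spin":0},{"jaw":-1,"x":0,"y":0,"z":0.65,"spin":0},{"jaw":-1,"x":0,"y":0,"z":0.65,"spin":0},{"jaw":-1,"x":0,"y":0,"z":0,"spin":0},{"jaw":-1,"x":0,"y":0,"z":0,"spin":0},{"jaw":-1,"x":0,"y":0,"z":0,"spin":0},{"jaw":-1,"x":0,"y":0,"z":0,"spin":0}]' 30
python3 -m crank '[{"jaw":1,"x":0,"y":0,"z":0,"spin":0},{"jaw":1,"x":0,"y":0,"z":0,"spin":0},{"jaw":1,"x":0,"y":0,"z":0,"spin":0},{"jaw":1,"x":0,"y":0,"z":0,"spin":0},{"jaw":1,"x":0,"y":0,"z":0,"spin":0},{"jaw":1,"x":0,"y":0,"z":0,"spin":0},{"jaw":1,"x":0,"y":0,"z":0,"spin":0},{"jaw":1,"x":0,"y":0,"z":0,"spin":0}]' 30
python3 - <<'E'
import numpy as np
a0=np.arctan2(-60,34); c=70*np.exp(1j*(a0-np.radians(11.25)*np.arange(33)))
d=np.diff(c)/30; print(np.round(np.c_[d.imag,d.real],2).tolist())
E
```

```text
t: 10.75
tool_pos: [612.5, -132.5, 156.0]
tool_rot: [[0.001, 1.0, 0.003], [1.0, -0.001, -0.001], [-0.001, 0.003, -1.0]]
ft_force: [-0.7, 0.3, 0.0]
width: 0.994
finger_force: 0.0
t: 11.55
tool_pos: [611.5, -132.5, 154.6]
tool_rot: [[0.001, 1.0, 0.0], [1.0, -0.001, -0.0], [-0.0, 0.0, -1.0]]
ft_force: [-0.8, 0.2, 1.5]
width: 0.29
finger_force: 31.9
[[-0.19, -0.42], [-0.1, -0.45], [-0.01, -0.46], [0.08, -0.45], [0.16, -0.43], [0.24, -0.39], [0.32, -0.33], [0.37, -0.26], [0.42, -0.19], [0.45, -0.1], [0.46, -0.01], [0.45, 0.08], [0.43, 0.16], [0.39, 0.24], [0.33, 0.32], [0.26, 0.37], [0.19, 0.42], [0.1, 0.45], [0.01, 0.46], [-0.08, 0.45], [-0.16, 0.43], [-0.24, 0.39], [-0.32, 0.33], [-0.37, 0.26], [-0.42, 0.19], [-0.45, 0.1], [-0.46, 0.01], [-0.45, -0.08], [-0.43, -0.16], [-0.39, -0.24], [-0.33, -0.32], [-0.26, -0.37]]
```

```bash
python3 -m crank '[{"jaw":1,"x":-0.19,"y":-0.42,"z":0,"spin":0},{"jaw":1,"x":-0.1,"y":-0.45,"z":0,"spin":0},{"jaw":1,"x":-0.01,"y":-0.46,"z":0,"spin":0},{"jaw":1,"x":0.08,"y":-0.45,"z":0,"spin":0},{"jaw":1,"x":0.16,"y":-0.43,"z":0,"spin":0},{"jaw":1,"x":0.24,"y":-0.39,"z":0,"spin":0},{"jaw":1,"x":0.32,"y":-0.33,"z":0,"spin":0},{"jaw":1,"x":0.37,"y":-0.26,"z":0,"spin":0}]' 30
```

```text
t: 12.35
tool_pos: [515.6, -106.1, 154.6]
tool_rot: [[0.002, 1.0, 0.002], [1.0, -0.002, -0.0], [-0.0, 0.002, -1.0]]
ft_force: [4.7, -0.1, -1.6]
width: 0.29
finger_force: 31.6
```

```bash
python3 -m crank '[{"jaw":1,"x":0.42,"y":-0.19,"z":0,"spin":0},{"jaw":1,"x":0.45,"y":-0.1,"z":0,"spin":0},{"jaw":1,"x":0.46,"y":-0.01,"z":0,"spin":0},{"jaw":1,"x":0.45,"y":0.08,"z":0,"spin":0},{"jaw":1,"x":0.43,"y":0.16,"z":0,"spin":0},{"jaw":1,"x":0.39,"y":0.24,"z":0,"spin":0},{"jaw":1,"x":0.33,"y":0.32,"z":0,"spin":0},{"jaw":1,"x":0.26,"y":0.37,"z":0,"spin":0}]' 30
```

```text
t: 13.15
tool_pos: [542.3, -10.6, 154.4]
tool_rot: [[0.001, 1.0, -0.002], [1.0, -0.001, -0.002], [-0.002, -0.002, -1.0]]
ft_force: [1.2, -5.8, 2.6]
width: 0.29
finger_force: 32.1
```

```bash
python3 -m crank '[{"jaw":1,"x":0.19,"y":0.42,"z":0,"spin":0},{"jaw":1,"x":0.1,"y":0.45,"z":0,"spin":0},{"jaw":1,"x":0.01,"y":0.46,"z":0,"spin":0},{"jaw":1,"x":-0.08,"y":0.45,"z":0,"spin":0},{"jaw":1,"x":-0.16,"y":0.43,"z":0,"spin":0},{"jaw":1,"x":-0.24,"y":0.39,"z":0,"spin":0},{"jaw":1,"x":-0.32,"y":0.33,"z":0,"spin":0},{"jaw":1,"x":-0.37,"y":0.26,"z":0,"spin":0}]' 30
```

```text
t: 13.95
tool_pos: [636.6, -35.1, 154.3]
tool_rot: [[0.0, 1.0, -0.006], [1.0, -0.0, 0.002], [0.002, -0.006, -1.0]]
ft_force: [-4.4, -0.8, 7.5]
width: 0.295
finger_force: 32.6
```

```bash
python3 -m crank '[{"jaw":1,"x":-0.42,"y":0.19,"z":0,"spin":0},{"jaw":1,"x":-0.45,"y":0.1,"z":0,"spin":0},{"jaw":1,"x":-0.46,"y":0.01,"z":0,"spin":0},{"jaw":1,"x":-0.45,"y":-0.08,"z":0,"spin":0},{"jaw":1,"x":-0.43,"y":-0.16,"z":0,"spin":0},{"jaw":1,"x":-0.39,"y":-0.24,"z":0,"spin":0},{"jaw":1,"x":-0.33,"y":-0.32,"z":0,"spin":0},{"jaw":1,"x":-0.26,"y":-0.37,"z":0,"spin":0}]' 30
python3 -m crank '[{"jaw":1,"x":0,"y":0,"z":0,"spin":0},{"jaw":1,"x":0,"y":0,"z":0,"spin":0},{"jaw":1,"x":0,"y":0,"z":0,"spin":0},{"jaw":1,"x":0,"y":0,"z":0,"spin":0},{"jaw":1,"x":0,"y":0,"z":0,"spin":0},{"jaw":1,"x":0,"y":0,"z":0,"spin":0},{"jaw":1,"x":0,"y":0,"z":0,"spin":0},{"jaw":1,"x":0,"y":0,"z":0,"spin":0}]' 30
```

```text
t: 14.75
tool_pos: [610.6, -133.1, 154.5]
tool_rot: [[0.002, 1.0, 0.0], [1.0, -0.002, 0.001], [0.001, 0.0, -1.0]]
ft_force: [-0.7, 2.5, 4.1]
width: 0.296
finger_force: 32.2
t: 15.55
tool_pos: [609.6, -133.7, 154.5]
tool_rot: [[0.002, 1.0, -0.003], [1.0, -0.002, -0.002], [-0.002, -0.003, -1.0]]
ft_force: [-2.2, 1.0, 5.5]
width: 0.296
finger_force: 32.4
```

The full turn ended about 2 mm past the start. I'll nudge it back, release and lift.

```bash
python3 -m crank '[{"jaw":1,"x":0.03,"y":0.05,"z":0,"spin":0},{"jaw":1,"x":0,"y":0,"z":0,"spin":0},{"jaw":1,"x":0,"y":0,"z":0,"spin":0},{"jaw":-1,"x":0,"y":0,"z":0,"spin":0},{"jaw":-1,"x":0,"y":0,"z":0,"spin":0},{"jaw":-1,"x":0,"y":0,"z":0,"spin":0},{"jaw":-1,"x":0,"y":0,"z":0,"spin":0},{"jaw":-1,"x":0,"y":0,"z":0,"spin":0}]' 30
python3 -m crank '[{"jaw":-1,"x":0,"y":0,"z":-0.7,"spin":0},{"jaw":-1,"x":0,"y":0,"z":-0.7,"spin":0},{"jaw":-1,"x":0,"y":0,"z":-0.7,"spin":0},{"jaw":-1,"x":0,"y":0,"z":-0.8,"spin":0},{"jaw":-1,"x":-0.9,"y":-0.9,"z":0,"spin":0},{"jaw":-1,"x":-0.9,"y":-0.9,"z":0,"spin":0},{"jaw":-1,"x":-0.9,"y":-0.9,"z":0,"spin":0},{"jaw":-1,"x":-0.9,"y":-0.9,"z":0,"spin":0}]' 30
python3 -m crank '[{"jaw":-1,"x":-0.9,"y":-0.7,"z":0,"spin":0},{"jaw":-1,"x":-0.9,"y":-0.5,"z":0,"spin":0},{"jaw":-1,"x":-0.9,"y":0,"z":0,"spin":0},{"jaw":-1,"x":-0.9,"y":0,"z":0,"spin":0},{"jaw":-1,"x":0,"y":0,"z":0,"spin":0},{"jaw":-1,"x":0,"y":0,"z":0,"spin":0},{"jaw":-1,"x":0,"y":0,"z":0,"spin":0},{"jaw":-1,"x":0,"y":0,"z":0,"spin":0}]' 30
python3 - <<'E'
from h import *
scale("s3.png"); c=env.camera("top"); save(c,"end.png")
f=240/np.tan(np.radians(c["fov_y"]/2)); v,u=np.mgrid[:480,:640]; d=c["depth"]
P=np.stack([(u-c["cx"])/f*d,(v-c["cy"])/f*d,d],-1); W=(P-np.array(c["t"]))@np.array(c["R"])
k=(np.hypot(W[...,0]-611,W[...,1]+132)<28)&(W[...,2]>165)&(W[...,2]<200); print("handle",k.sum(),W[k].mean(0))
E
```

```text
t: 16.35
tool_pos: [612.6, -131.7, 154.0]
tool_rot: [[0.001, 1.0, -0.001], [1.0, -0.001, 0.0], [0.0, -0.001, -1.0]]
ft_force: [-0.4, -0.6, 0.1]
width: 1.001
finger_force: 0.0
t: 17.15
tool_pos: [503.7, -240.3, 241.4]
tool_rot: [[0.0, 1.0, 0.0], [1.0, -0.0, -0.0], [-0.0, 0.0, -1.0]]
ft_force: [0.3, -1.7, 0.2]
width: 1.001
finger_force: 0.0
t: 17.95
tool_pos: [469.3, -345.6, 241.4]
tool_rot: [[-0.002, 1.0, 0.0], [1.0, 0.002, 0.0], [0.0, 0.0, -1.0]]
ft_force: [-0.4, -0.3, 0.0]
width: 0.995
finger_force: 0.0
blob y 22.2 x 68.5 area 748 [84.6  0.4 57.4 54.6]
blob y 106.2 x 74.5 area 282 [35.8  3.8 20.2 22.8]
blob y 150.1 x 59.2 area 162 [ 0.   6.4  4.4 48.6]
blob y 48.5 x 66.6 area 64 [98.2 19.6 11.2  7.6]
blob y 106.2 x 44.3 area 184 [39.2 32.4 13.2 22.6]
40 c 106.7 w 13.2; 43 c 106.5 w 9.4; 46 c 106.2 w 8.2; 49 c 105.9 w 9.2; 52 c 105.9 w 8.2; 55 c 105.9 w 7.6; 58 c 106.3 w 3.2; 64 c 62.7 w 15.6; 67 c 77.1 w 24.4; 70 c 99.9 w 26.2; 73 c 106.7 w 21.6; 76 c 106.9 w 17.8; 79 c 106.4 w 13.0; 82 c 105.5 w 12.8; 85 c 59.2 w 96.4; handle 95 [ 611.1091983  -131.82499298  180.35784349]
```

View pics/end.png

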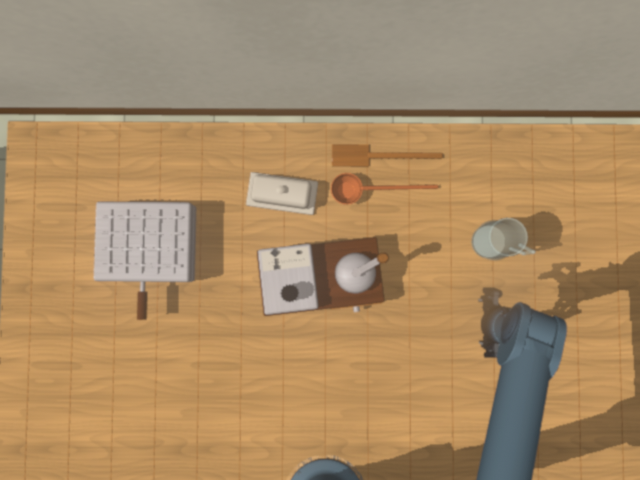

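The final picture shows the pointer under the diamond at (276, 258). The handle is back at (383, 257), 0.3 mm from its start, the other things are unmoved and the arm is clear.

```bash
python3 -c "
from cell import env
print(env.close_job())"
```

```text
the job is handed in; nothing more can be done
None
```

I set the pointer to the diamond marker (within about 0.3 mm in the top camera), gave the crank one full clockwise turn back to its start, let go, left everything else where it was, and handed the job in at about 18 s.

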